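# Turn the medicine carousel to the pick-up arrow

## Task

On the ward trolley, turn the round medicine carousel by pushing one of its upright posts (or its rim) until the blue-capped vial stands in line with the green arrow on the foot, and leave the carousel at rest there. Turn it gently rather than flinging it round, keep off the blue-capped vial itself so that it stays standing in its cup, and leave the pink pump bottle beside the carousel undisturbed.

Things in the scene. Friction and masses are not known exactly. Their poses are not given: they have to be found in the camera images.
- carousel: White disc, 244 mm wide, turning freely either way about its upright axis, no stops or springs, light friction: it stops within a few degrees once not pushed. Origin: on the axis, 16 mm above the trolley top; x, y turn with it. Disc top 28 mm above the trolley top. Four steel posts, 12 mm thick with 16 mm black balls, stand 108 mm from the axis on +x, +y, -x, -y, up to 90 mm above the trolley top.
- vial_blue: Glass vial with blue cap, 34 mm wide, 60 mm high, 60 g; its top is 91 mm above the trolley top. Origin: centre of its underside, z up. It stands loosely in one of four grey cups (42 mm wide, 18 mm high) on the carousel, 62 mm from the axis, midway between posts. Like vials with red, white and yellow caps stand in the others. Beyond 85 mm from the axis only the posts rise from the disc.
- pickup (a point): Fixed point where the blue-capped vial's underside must come: on the green arrow's line, 62 mm from the carousel's axis, 31 mm above the trolley top. The flat green arrow points in to the axis; it lies on a white tongue, 60 mm wide, 14 mm high, reaching 190 mm from the axis on the side away from the robot, part of the fixed grey foot (270 mm round, 14 mm high) under the carousel.
- pump: Pink disinfectant bottle with white pump head, 68 mm wide, 182 mm high, about 0.45 kg, loose on the trolley left (+y) of the carousel, 200 mm or more from its axis. Origin: centre of its underside, z up. Two loose medicine cartons, up to 35 mm high, lie to the right (-y) of the carousel, clear of its foot.
Things that resemble listed ones, but are neither listed nor needed, are in the scene too. There is more than one size of the pump; the one meant has the size given above.

How it is judged:
At the end, for the whole second after the job is handed in: The blue-capped vial stands upright (within 10 degrees) in its cup on the carousel, its centre within 14 mm horizontally of the pick-up place on the arrow's line (about 13 degrees of carousel turn), the carousel is at rest, and the pink pump bottle still stands upright within 30 mm of where it was (horizontal distance between vial_blue and pickup below 0.014 m and z of vial_blue in the frame of carousel between 0.011 and 0.021 m and angle between each of vial_blue, pump's own z axis and vertical below 0.17 rad and angular speed of carousel below 0.05 rad/s and distance of pump from where it was at the start of the episode below 0.03 m); the robot touches nothing.
It fails at once if the blue-capped vial is pushed or gripped by the robot (more than 2 N) (contact force between any of the fingers, the arm and vial_blue above 2 N).
It fails at once if the carousel is flung round (faster than 2.5 rad/s) (angular speed of carousel above 2.5 rad/s).
It fails at once if the pink pump bottle is knocked (tilted over 20 degrees or shifted over 30 mm) (angle between pump's own z axis and vertical above 0.35 rad or distance of pump from where it was at the start of the episode above 0.03 m).
It also fails if it takes over 35 s, if anything falls off the work surface, if the arm or the gripper's body presses on something with over 40 N, if the wrist force passes 120 N, or if a joint passes its speed limit or range.

## Robot

A 7-joint arm with a two-finger parallel gripper is mounted at the origin on the work surface. World frame = base frame: x ahead of the robot, y to its left, z up, the work surface at z = 0. Lengths are in m, angles in rad, forces in N, time in s.
With the tool pointing down it reaches from about 0.35 to 0.9 m from the base axis. Payload 7.2 kg.
Tool frame: the origin (TCP) lies midway between the tips of the shut fingers; the grasp point (between the pads) lies bot.grip_depth behind it (bot.grip_depth is the distance from the TCP to the grasp point, in m); z points along the fingers, y is the line along which they close (so a half turn about z gives the same grasp; the last joint's range is limited). The gripper opens to 88 mm and grips with 3 to 60 N. Pads are 20 mm wide; open, the fingers measure 115 mm over their backs; the gripper's body (75 mm by 178 mm) begins 61 mm behind the grasp point.
Start: joints at [1.072, 0.411, -0.013, 1.596, 0.006, 1.134, -0.082], TCP at [0.261, -0.568, 0.223] pointing down, gripper open.
Joint ranges: [-2.95, 2.95], [-0.29, 1.99], [-1.47, 1.44], [0.14, 2.54], [-1.03, 4.17], [0.13, 1.85], [-2.86, 2.86]. Speed limits (rad/s): [2.39, 2.39, 3.01, 3.01, 3.14, 3.14, 3.14].

## Interface

Orientations are given as a rotation vector (axis times angle).
In Python, from station import bot, eyes, finish_job gives the robot as it stands. The module is installed in compiled form; this text tells all that it offers.
- The arm moves only by the tool move_arm, never from a script. Its arguments are lists of equal length, an entry for each row: "grip": the opening, from -1 (shut) to 1 (fully open); "travel": the shift along the tool's x, y, z in m, a list of three; "twist": the turn about the tool's z in degrees. A call has 1 to 10 rows; each row shifts and turns the commanded pose from where the row before left it, along the tool's axes as they then stand; what a row does not reach is not made up. A row lasts 1/8 s, in which the tool goes at most 62.5 mm and 10.7 degrees, less where a joint would pass 70% of its speed; a pose out of reach is approached as far as the arm can. A call is refused whole if a number of a shift passes 0.0625 or a number of a turn 10.7, either way. A call with a gripper value outside its range is refused whole. The fingers move at their own pace and stop on an object; "grip_force" is the grip in N (left out, the last holds). Time passes only in rows, so rows that do not move let the fingers close. It gives the time, the measured TCP pose, the force, the opening and the grip force at its end, in the units of the state.
- bot.get_obs(): the state, without advancing time (a new reading comes with each control period).
- eyes.camera(name): name is "side" or "top" or "wrist"; returns a dict with "frame" (384x512x3 uint8, red, green, blue), "intrinsics" (3x3 intrinsics, pixels), "R" (3x3) and "t" (3): a world point X has camera coordinates R X + t. Camera axes: x right, y down, z forward; pixel columns grow to the right and rows downward; lengths in m; the calibration is good to about 2 mm. A picture is of the moment at which its call begins. There is no depth.
- finish_job(): hands the job in; it is judged then, once.
Trained networks look in a picture, given as the dict that the camera call returned (one of the last four; its "shot" number tells which), for a name from the list of things; names that differ only in an ending like _2 or _b are one class to them, and where a whole thing is asked for, a point or a joint stands for the part that bears it (a point fixed in the world has none). Each returns a list of dicts, best first, with "score" (0 to 1); they miss things now and then, are a little off and sometimes report something else, mostly with a low value. They report only what shows in the picture. A call takes as long as a camera call. They do not tell look-alikes from the thing itself.
- eyes.find_in(picture, name): "uv" ([column, row] in pixels, amid what is visible of it).
- eyes.outline_of(picture, name): "region" (384x512 bool, what is visible of it) and "uv" ([column, row] in pixels, amid what is visible of it).
- eyes.mark_of(picture, name): "uv" ([column, row] in pixels: a listed point, or the origin of a listed thing).
The state is a dict: "time_s": time; "qpos": joint angles; "joint_velocities": joint speeds; "effort": joint torques, N m; "tcp_pos": TCP position; "tool_rot": TCP orientation; "wrist_force": force on the tool from outside, world axes, zero at the start; "ft_torque": the same for the moment, N m; "grip_width": finger opening in m; "gripper_force": force on a finger pad.
Only numpy, scipy, OpenCV 4.12 (cv2) and the standard library are available. Lean on these libraries where they do the work, as an engineer would, in place of code of your own. Each camera call takes 0.05 s, during which the arm holds its last target. There are 200 camera calls.

## Working session

There is one attempt and no reset: what is moved stays moved. The work goes in short steps, Python scripts to look and compute and a tool call to move; the robot and the scene stay as the last step left them, time stands still between calls to the robot, and variables do not carry over. Pictures are saved under pics/ and viewed, at most 10 in all, crops included, and the job is handed in when it is done.

Besides the shell and the picture viewer there is one more tool, called after "Emit:" as name(argument=value, ...) on one line, values as JSON. move_arm: Moves the arm, as the interface text tells. Its arguments: {"type":"object","properties":{"grip":{"type":"array","items":{"type":"number"}},"travel":{"type":"array","items":{"type":"array","items":{"type":"number"}}},"twist":{"type":"array","items":{"type":"number"}},"grip_force":{"type":"number"}},"required":["grip","travel","twist"]}

```bash
mkdir -p pics; cat >h.py <<'E'
import numpy as np,cv2
from station import bot,eyes
def ray(p,uv,z):
    K,R,t=map(np.array,(p["intrinsics"],p["R"],p["t"]))
    c=-R.T@t; d=R.T@np.linalg.inv(K)@np.array([uv[0],uv[1],1.])
    return c+d*(z-c[2])/d[2]
def save(p,n): cv2.imwrite("pics/"+n,cv2.cvtColor(p["frame"],cv2.COLOR_RGB2BGR))
E
python3 - <<'E'
from h import *
o=bot.get_obs();print(o["time_s"],o["tcp_pos"],o["tool_rot"],bot.grip_depth)
ims=[]
for cam in("top","side"):
    p=eyes.camera(cam);ims.append(p["frame"])
    for n,z in(("carousel",.016),("vial_blue",.031),("pickup",.031),("pump",0)):
        for r in eyes.mark_of(p,n)[:3]: print(cam,n,np.round(r["uv"]),round(r["score"],2),np.round(ray(p,r["uv"],z),3))
cv2.imwrite("pics/a.png",cv2.resize(np.vstack(ims)[:,:,::-1],None,fx=.78,fy=.78))
save({"frame":ims[0]},"top.png");save({"frame":ims[1]},"side.png")
E
```

```text
0.0 [ 0.26076128 -0.56745059  0.22180965] [-3.06746405e+00 -6.71304728e-01  7.22387871e-04] 0.0187
top carousel [335. 206.] 0.98 [ 0.557 -0.017  0.016]
top vial_blue [312. 181.] 0.59 [0.601 0.03  0.031]
top pump [162. 178.] 0.96 [0.602 0.319 0.   ]
top pump [226. 236.] 0.71 [0.494 0.191 0.   ]
side carousel [190. 170.] 0.87 [ 0.555 -0.023  0.016]
side vial_blue [194. 178.] 0.95 [0.59  0.02  0.031]
side pump [319. 245.] 0.66 [0.595 0.307 0.   ]
side pump [292. 191.] 0.62 [0.483 0.194 0.   ]
```

View pics/top.png

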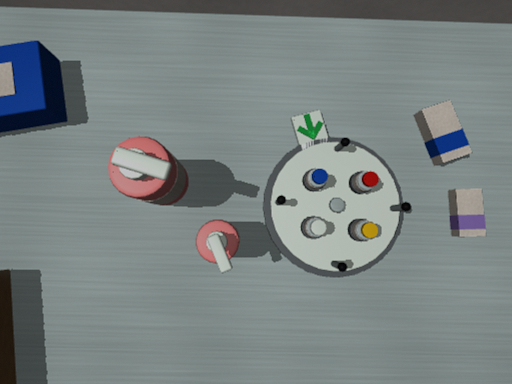

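View pics/side.png

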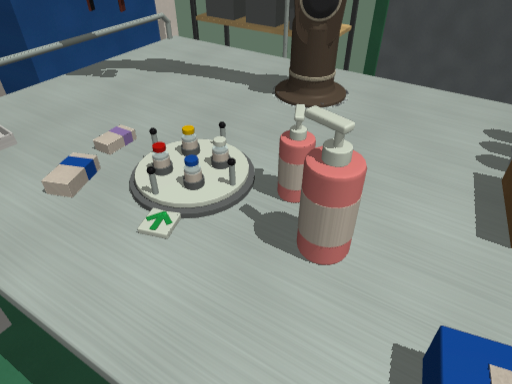

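The top view shows the carousel at (335,206), the blue cap at (318,177), the arrow at (311,128) and the near post ball at (342,267). Two pink bottles stand to the left, and the smaller one at (217,241) is probably the pump. The carousel needs about 20° of turn clockwise, so I'll straddle the near post and push it toward +y.

```bash
cat >>h.py <<'E'
def measure():
    p=eyes.camera("top");f=p["frame"].astype(int)
    c=ray(p,eyes.mark_of(p,"carousel")[0]["uv"],.016)[:2]
    m=((f[...,1]>f[...,0]+50)&(f[...,1]>f[...,2]+50)).astype(np.uint8)
    v,u=np.nonzero(m); a=ray(p,(u.mean(),v.mean()),.014)[:2]
    hsv=cv2.cvtColor(p["frame"],cv2.COLOR_RGB2HSV)
    m=cv2.inRange(hsv,(110,150,60),(130,255,255)); n,_,s,ce=cv2.connectedComponentsWithStats(m)
    cand=[ray(p,ce[i],.089)[:2] for i in range(1,n) if 20<s[i,4]<600]
    b=[x for x in cand if np.linalg.norm(x-c)<.1]
    ang=lambda x:np.degrees(np.arctan2(*(x-c)[::-1]))
    mk=[ray(p,r["uv"],.031)[:2] for r in eyes.mark_of(p,"vial_blue")[:1]]
    print("c",c.round(3),"arrow",a.round(3),ang(a).round(1),"blue cap",[(x.round(3),ang(x).round(1)) for x in b],"mark",[(x.round(3),ang(x).round(1)) for x in mk])
    return p,c
E
python3 - <<'E'
from h import *
p,c=measure()
for uv in((342,267),(345,142),(281,200),(406,207)):
    x=ray(p,uv,.083)[:2]; print(uv,x.round(3),np.linalg.norm(x-c).round(3),np.degrees(np.arctan2(*(x-c)[::-1])).round(1))
from scipy.spatial.transform import Rotation as Ro
o=bot.get_obs();M=Ro.from_rotvec(o["tool_rot"]).as_matrix();print(M.round(3))
print(M.T@(np.array([.449,-.03,.222])-o["tcp_pos"]))
E
```

```text
Traceback (most recent call last):
  File "h.py", line 10, in measure
    c=ray(p,eyes.mark_of(p,"carousel")[0]["uv"],.016)[:2]
            ~~~~~~~~~~~~~~~~~~~~~~~~~~^^^
IndexError: list index out of range
```

```bash
sed -i 's/    c=ray(p,eyes.mark_of(p,"carousel").*/    c=np.array([.557,-.018])/' h.py
python3 - <<'E'
from h import *
p,c=measure()
X=[]
for uv in((342,267),(345,142),(281,200),(406,207)):
    x=ray(p,uv,.083)[:2]; X.append(x);print(uv,x.round(3),np.linalg.norm(x-c).round(3),np.degrees(np.arctan2(*(x-c)[::-1])).round(1))
print("mean",np.mean(X,0))
from scipy.spatial.transform import Rotation as Ro
o=bot.get_obs();M=Ro.from_rotvec(o["tool_rot"]).as_matrix();print(M.round(3))
print(M.T@(np.r_[X[0],.222]-o["tcp_pos"]))
E
```

```text
c [ 0.557 -0.018] arrow [0.709 0.032] 18.0 blue cap [(array([0.602, 0.029]), np.float64(46.3))] mark [(array([0.604, 0.025]), np.float64(42.6))]
(342, 267) [ 0.449 -0.011] 0.109 176.5
(345, 142) [ 0.665 -0.017] 0.108 0.3
(281, 200) [0.559 0.094] 0.112 88.8
(406, 207) [ 0.553 -0.123] 0.105 -92.2
mean [ 0.55638758 -0.014404  ]
[[ 0.909  0.418  0.   ]
 [ 0.418 -0.909 -0.   ]
 [ 0.     0.    -1.   ]]
[ 0.40287904 -0.42739972  0.00064994]
```

Emit:
move_arm(grip=[0,0,0,0,0,0,0,0,0,0], travel=[[0.04,-0.0425,0],[0.04,-0.0425,0],[0.04,-0.0425,0],[0.04,-0.0425,0],[0.04,-0.0425,0],[0.04,-0.0425,0],[0.04,-0.0425,0],[0.04,-0.0425,0],[0.04,-0.0425,0],[0.04,-0.0425,0]], twist=[0,0,0,0,0,0,0,0,0,0])

```text
time_s: 1.95
tcp_pos: [0.4475, -0.013, 0.2231]
tool_rot: [3.069, 0.671, 0.002]
wrist_force: [2.2, 0.2, -0.5]
grip_width: 0.0438
gripper_force: 0.0
```

Emit:
move_arm(grip=[0,0,0,0], travel=[[0,0,0],[0,0,0],[0,0,0],[0,0,0]], twist=[10,10,6,0])

```text
time_s: 2.45
tcp_pos: [0.447, -0.0146, 0.2228]
tool_rot: [3.141, -0.035, 0.001]
wrist_force: [0.1, -0.4, -0.0]
grip_width: 0.0439
gripper_force: 0.0
```

```bash
cat >>h.py <<'E'
from scipy.spatial.transform import Rotation as Ro
def rel(x):
    o=bot.get_obs();M=Ro.from_rotvec(o["tool_rot"]).as_matrix()
    print("tcp",o["tcp_pos"].round(4),"t",o["time_s"],"w",o["grip_width"],"F",np.round(o["wrist_force"],1));print(M.round(3));print("shift",(M.T@(np.array(x)-o["tcp_pos"])).round(4))
E
python3 -c "
from h import *
rel([.447,-.011,.05]);save(eyes.camera('wrist'),'w.png')"
```

```text
tcp [ 0.447  -0.0146  0.2228] t 2.45 w 0.04385283250659138 F [ 0.1 -0.4 -0. ]
[[ 1.    -0.022  0.   ]
 [-0.022 -1.    -0.   ]
 [ 0.     0.    -1.   ]]
shift [-1.000e-04 -3.600e-03  1.728e-01]
```

View pics/w.png

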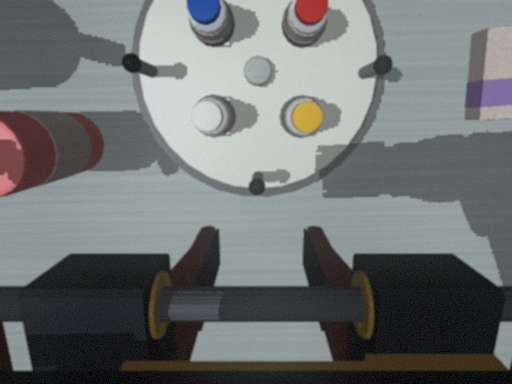

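The wrist view shows the near post (257,187) centred between the fingers (207–315), with the pump well to the left. I'm going down.

Emit:
move_arm(grip=[0,0,0,0,0,0], travel=[[0,-0.0035,0.04],[0,0,0.04],[0,0,0.04],[0,0,0.03],[0,0,0.02],[0,0,0]], twist=[0,0,0,0,0,0])

```text
time_s: 3.25
tcp_pos: [0.4461, -0.0112, 0.0516]
tool_rot: [-3.141, 0.033, 0.004]
wrist_force: [-0.2, -0.7, 0.1]
grip_width: 0.0439
gripper_force: 0.0
```

```bash
python3 -c "
from h import *
rel([.459,.0362,.053]);p,c=measure();save(p,'t2.png')"
```

```text
tcp [ 0.4461 -0.0112  0.0516] t 3.25 w 0.04388423750598175 F [-0.2 -0.7  0.1]
[[ 1.    -0.021 -0.003]
 [-0.021 -1.     0.   ]
 [-0.003 -0.    -1.   ]]
shift [ 0.0119 -0.0476 -0.0014]
c [ 0.557 -0.018] arrow [0.709 0.032] 18.1 blue cap [(array([0.602, 0.029]), np.float64(46.3))] mark [(array([0.602, 0.033]), np.float64(48.5))]
```

View pics/t2.png

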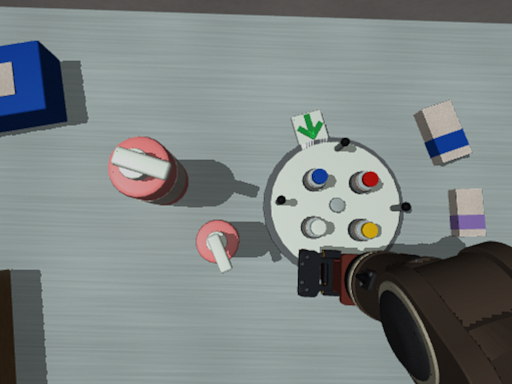

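Emit:
move_arm(grip=[-0.43,-0.43,-0.43,-0.43,-0.43,-0.43,-0.43,-0.43,-0.43,-0.43], travel=[[0,0,0],[0,0,0],[0,-0.006,0],[0,-0.005,0],[0,-0.005,0],[0,-0.005,0],[0,-0.005,0],[0,-0.005,0],[0,-0.005,0],[0,-0.005,0]], twist=[0,0,1.5,2.6,2.6,2.6,2.6,2.6,2.6,2.6])

```text
time_s: 4.6
tcp_pos: [0.4538, 0.0295, 0.0529]
tool_rot: [-3.088, 0.576, -0.001]
wrist_force: [0.1, -0.4, -0.4]
grip_width: 0.0251
gripper_force: 0.3
```

```bash
sed -i 's/np.array(\[.557,-.018\])/np.array([.556,-.0145])/' h.py; python3 -c "
from h import *
rel([.459,.0362,.053]);p,c=measure();save(p,'t3.png')"
```

```text
tcp [0.4538 0.0295 0.0529] t 4.6 w 0.025055186783180687 F [ 0.1 -0.4 -0.4]
[[ 0.933 -0.361  0.   ]
 [-0.361 -0.933 -0.   ]
 [ 0.    -0.    -1.   ]]
shift [ 0.0025 -0.0081 -0.0001]
c [ 0.556 -0.014] arrow [0.709 0.032] 16.8 blue cap [(array([0.613, 0.013]), np.float64(25.4))] mark [(array([0.614, 0.009]), np.float64(22.3))]
```

View pics/t3.png

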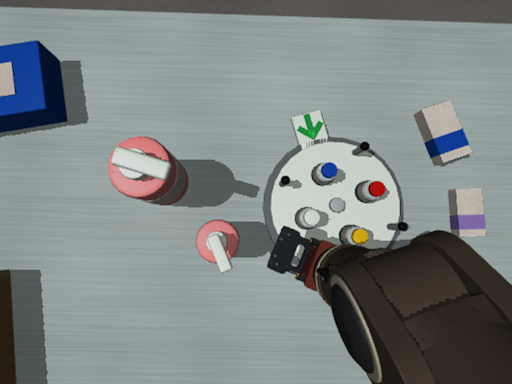

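The blue cap (329,171) has come round to about 24°, against the arrow at 17°. About 7° of turn remains.

Emit:
move_arm(grip=[-0.43,-0.43,-0.43,-0.43,-0.43], travel=[[0,-0.004,0],[0,-0.004,0],[0,-0.004,0],[0,-0.002,0],[0,0,0]], twist=[2,2,2,1,0])

```text
time_s: 5.32
tcp_pos: [0.4592, 0.0421, 0.0526]
tool_rot: [-3.048, 0.76, -0.0]
wrist_force: [-0.7, -0.3, -0.0]
grip_width: 0.0254
gripper_force: 0.0
```

```bash
python3 -c "
from h import *
rel([.459,.0362,.053]);p,c=measure();save(p,'t4.png')"
```

```text
tcp [0.4592 0.0421 0.0526] t 5.325 w 0.02536864723896644 F [-0.7 -0.3 -0. ]
[[ 0.883 -0.469  0.   ]
 [-0.469 -0.883  0.   ]
 [ 0.    -0.    -1.   ]]
shift [ 0.0026  0.0053 -0.0004]
c [ 0.556 -0.014] arrow [0.709 0.032] 16.8 blue cap [(array([0.616, 0.005]), np.float64(18.3))] mark [(array([0.617, 0.001]), np.float64(14.5))]
```

View pics/t4.png

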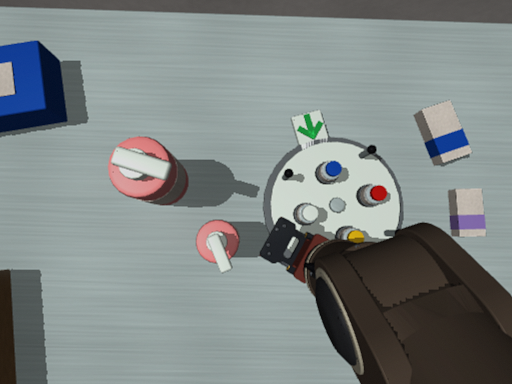

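The blue vial is at about 16.5° and the arrow at 16.8°, so they line up. I'll centre the fingers on the post and lift off.

Emit:
move_arm(grip=[-0.43,0,0,0,0,0,0,0,0], travel=[[0,0.006,0],[0,0,0],[0,0,-0.02],[0,0,-0.04],[0,0,-0.05],[0,0,-0.05],[0,0,-0.03],[-0.05,0,0],[0,0,0]], twist=[0,0,0,0,0,0,0,0,0])

```text
time_s: 6.55
tcp_pos: [0.4102, 0.0611, 0.243]
tool_rot: [3.049, -0.757, 0.001]
wrist_force: [0.3, -0.1, 0.5]
grip_width: 0.0438
gripper_force: 0.0
```

```bash
python3 -c "
from h import *
rel([.459,.0362,.053]);p,c=measure();save(p,'t5.png')
for n in('pump','carousel'):
  print(n,[(ray(p,r['uv'],0).round(3),round(r['score'],2)) for r in eyes.mark_of(p,n)])"
```

```text
tcp [0.4102 0.0611 0.243 ] t 6.55 w 0.043835098409109464 F [ 0.3 -0.1  0.5]
[[ 0.884 -0.468  0.   ]
 [-0.468 -0.884 -0.   ]
 [ 0.001  0.    -1.   ]]
shift [ 0.0547 -0.0009  0.1901]
c [ 0.556 -0.014] arrow [0.709 0.032] 16.8 blue cap [(array([0.616, 0.005]), np.float64(18.3))] mark [(array([0.616, 0.005]), np.float64(17.6))]
pump [(array([0.599, 0.31 , 0.   ]), 0.79)]
carousel [(array([ 0.553, -0.022,  0.   ]), 0.81)]
```

View pics/t5.png

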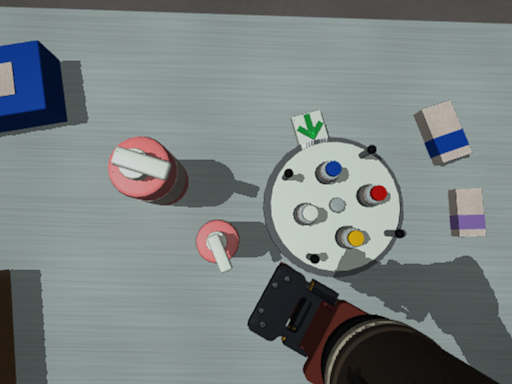

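The blue cap (333,169) stands on the arrow's line (18° against 17°), all posts are clear of the gripper, and the bottles haven't moved.

```bash
python3 -c "
from station import finish_job
print(finish_job())"
```

```text
the job is handed in; nothing more can be done
None
```

The job is handed in; by the last camera measurement the blue-capped vial stands within about 2° of the green arrow's line, the carousel is at rest, both pink bottles are where they were, and the arm is clear of everything.

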